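# Lock a carton into the stamping jig

### The job

Get the long narrow carton ready for stamping: lay it flat on the bed of the stamping jig, between the two low lips and the two end stops, and let go of it. Then pull up the spring lock plunger of the jig's sliding end stop, slide the stop one hole towards the carton and let the pin drop fully home in that hole. Finish while still holding: keep the gripper closed on the plunger's knob with the pin home, and leave the other things on the bench where they are.

Things in the scene. Friction and masses are not known exactly. Their poses are not given: they have to be found in the camera images.
- jig: Bench jig for stamping cartons, fixed to the bench: aluminium base plate 136 (x) x 250 (y) x 8 mm. Origin under its centre at bench level; z up, y along the jig (to the robot's left at yaw 0), x across it (away from the robot at yaw 0). The grey bed lies along y at x = +34 mm, a drilled steel index bar with the sliding end stop along y at x = -40 mm.
- bed (a point): Point on the bed's top, 14 mm above the bench, midway between its two low steel lips (52 mm apart inside, tops 19 mm above the bench) and midway between the end stops once the sliding one is moved one hole on (then 115 mm apart): jig x +34, y +37.5 mm. The middle of the carton's underside belongs here. Axes as the jig's.
- fixed_stop (a point): Middle of the foot of the fixed end stop's inner face, on the bed's top: jig x +34, y +95 mm. An upright aluminium plate across the bed's +y end, 64 mm wide, top 44 mm above the bench; the carton lies on its -y side. Axes as the jig's.
- end_stop (a joint): Sliding end stop, m along the jig's +y: 0 at the start (145 mm from the fixed stop), 0.030 with the pin in the next hole. A pin in its hole leaves 1.5 mm play either way. Saddle 44 x 44 mm, top 31 mm above the bench, on the 24 mm wide bar (top 18 mm, round 10 mm holes every 30 mm); blade over the bed 21 to 40 mm above the bench, its face 22 mm ahead of the knob's axis. Drag 1 to 2 N.
- lock_plunger (a joint): Spring plunger on the sliding end stop, moving straight up, in m: 0 with the pin fully home in a hole (pin 8 mm deep in the bar), 0.012 pulled right up. The pin (7 mm thick, round tip) is clear of the bar above 0.008. The spring pushes it down with 3 N at 0 and 6 N at 0.012.
- knob (a point): Centre of the black round ribbed knob on the lock plunger, 28 mm in diameter at this height and above, knob 45 to 75 mm and this point 62 mm above the bench with the pin home; at the start at jig x -40, y -67 mm. Moves with plunger and stop, straight up when pulled. Nothing within 60 mm beside it stands higher than 44 mm, save the carton once laid in (48 mm). Axes as the jig's.
- carton_long_centre (a point): Centre (half-way up) of the long narrow carton lying flat on the bench to the right of the jig, 46 (x) x 111 (y) x 34 mm tall, closed and rigid, about 45 g: the one that fits the jig. Its y is its long axis. Behind the cartons stand a drawer cabinet (front about x = 0.51 m, 200 mm tall, y -0.20 to 0.08) and a lock box (front x = 0.52 m, 170 mm tall): carry it over or round their front.
- carton_wide_centre (a point): Centre (half-way up) of the other flat carton, shorter and wider, 56 (x) x 96 (y) x 28 mm tall, lying on the bench; too wide for the jig, stays where it is. It may have swapped places with the long carton.
- rubber_stamp: Wooden rubber stamp standing behind the jig, 25 x 52 x 69 mm; stays there. Origin under its centre.
- tape_roll: Roll of packing tape lying flat to the left of the jig, 96 mm across, 48 mm high; stays there. Origin under its centre.
- calculator: Pocket calculator lying far to the right, 118 x 72 x 18 mm; stays there. Origin under its centre.
- pen: Click pen, 145 mm long, 9 mm thick, lying between the jig and the nearer carton; stays there.
- marker: Marker pen, 135 mm long, 16 mm thick, lying between the two cartons; stays there.
- jar: Tablet jar with screw cap, 47 mm across, 76 mm tall, standing behind the jig on the left; stays there. Origin under its centre.
- cup: Small clear medicine cup, 39 mm across, 37 mm tall, standing behind the jig on the left; stays there. Origin under its centre.

How it is judged (in metres and radians):
On the way, in this order (a step that is already met when the one before it is completed fails the run):
1. the long carton lies seated on the jig's bed between the lips and the end stops, let go (z of carton_long_centre in the frame of bed between 0.0145 and 0.0195 m and x of carton_long_centre in the frame of bed between -0.005 and 0.005 m and y of carton_long_centre in the frame of bed between -0.034 and 0.005 m and angle between the y axis of carton_long_centre and the y axis of bed, either way round below 0.1 rad and contact force between the fingers and carton_long below 0.2 N), for 0.2 s.
2. the lock plunger is pulled up clear of its first hole (value of joint lock_plunger above 0.008 m and value of joint end_stop below 0.006 m), for 0.05 s.
3. the stop is at the next hole with the pin home (value of joint lock_plunger below 0.002 m and value of joint end_stop between 0.027 and 0.033 m), for 0.2 s.
At the end, for the whole second after the job is handed in: Gripper still closed on the knob (over 2 N); pin home (plunger within 2 mm of fully down), stop within 3 mm of the next hole; long carton at rest flat on the bed between the lips, within 5 mm of midway between the stops, straight within 0.1 rad, not touched by the gripper (all of step 3 and contact force between the fingers and lock_plunger above 2 N and distance between the grasp point and knob below 0.03 m and z of carton_long_centre in the frame of bed between 0.0145 and 0.0195 m and x of carton_long_centre in the frame of bed between -0.005 and 0.005 m and y of carton_long_centre in the frame of bed between -0.005 and 0.005 m and angle between the y axis of carton_long_centre and the y axis of bed, either way round below 0.1 rad and contact force between the fingers and carton_long below 0.2 N and linear speed of carton_long below 0.02 m/s); the arm keeps its last pose, push and grip.
It fails at once if another thing on the bench was shifted more than 15 mm (distance of any of carton_wide_centre, rubber_stamp, tape_roll, calculator, marker, jar, cup, pen from where it was at the start of the episode above 0.015 m).
It also fails if it takes over 54 s, if anything falls off the work surface, if the arm or the gripper's body presses on something with over 40 N, if the wrist force passes 120 N, or if a joint passes its speed limit or range.

### The arm

A 7-joint arm with a two-finger parallel gripper is mounted at the origin on a cart in front of the work surface, level with it; the furniture and walls round the work are solid. World frame = base frame: x ahead of the robot, y to its left, z up, the work surface at z = 0. Lengths are in m, angles in degrees, forces in N, time in s.
With the tool pointing down it reaches from about 0.425 to 0.875 m from the base axis. Payload 4.7 kg.
Tool frame: the origin (TCP) lies midway between the tips of the shut fingers; the grasp point (between the pads) lies 19 mm behind it (env.grip_depth is the distance from the TCP to the grasp point, in m); z points along the fingers, y is the line along which they close (so a half turn about z gives the same grasp; the last joint's range is limited). The gripper opens to 87 mm and grips with 3 to 60 N. Pads are 19 mm wide; open, the fingers measure 117 mm over their backs; the gripper's body (75 mm by 190 mm) begins 51 mm behind the grasp point.
Start: joints at [-68.004, 18.392, -4.016, 83.108, 1.295, 78.541, -3.26], TCP at [0.235, 0.606, 0.223] pointing down, gripper open.
Joint ranges: [-163.93, 163.93], [-17.29, 119.83], [-79.2, 71.16], [3.27, 140.29], [-89.18, 269.18], [5.43, 117.66], [-154.24, 154.24]. Speed limits (degrees/s): [147.25, 147.25, 180, 180, 180, 180, 180].

### API

Orientations are given as [roll, pitch, yaw] about the fixed x, y, z axes, in that order (R = Rz(yaw) Ry(pitch) Rx(roll)).
In Python, from cell import get_obs, optics, env, nets gives the robot as it stands.
- The arm moves only by the shell command python3 -m creep 'ROWS' [FORCE]. ROWS is JSON, a list of rows, each an object of numbers: "wx", "wy", "wz": the turn, a rotation vector about the tool's x, y, z in degrees; "tx", "ty", "tz": the shift along the tool's x, y, z in mm; "gripper": the opening, from -1 (shut) to 1 (fully open). A call has 1 to 5 rows; each row is the pose to reach, as a shift and turn from the pose commanded when the call began, along the tool's axes at that moment; what a row does not reach only later rows make up. A row lasts 1/12 s, in which the tool goes at most 41.7 mm and 7.16 degrees, less where a joint would pass 70% of its speed; a pose out of reach is approached as far as the arm can. A call with a gripper value outside its range is refused whole. The fingers move at their own pace and stop on an object; FORCE is the grip in N (left out, the last holds). Time passes only in rows, so rows that repeat a pose let the fingers close. It gives the time, the measured TCP pose, the force, the opening and the grip force at its end, in the units of the state.
- get_obs(): the state, without advancing time (a new reading comes with each control period).
- optics.read_camera(name): name is "scene" or "top"; returns (picture, depth): 480x640x3 uint8, red, green, blue; 480x640 float32, m along the optical axis (not along the pixel's ray), 0 where there is no reading.
- optics.camera_info(name): a dict with "fovy" (degrees; the focal length in pixels is half the picture's height over the tangent of half this angle, whatever the lens; pixels are square), "cx", "cy" (the principal point, pixels), "k1" (the pictures are not rectified: a ray, as slopes to the right and down, at radius r is drawn at 1 + k1 r^2 times it, then the intrinsics apply), "R" (3x3) and "t" (3): a world point X has camera coordinates R X + t. Camera axes: x right, y down, z forward; pixel columns grow to the right and rows downward; lengths in m; the calibration is good to about 2 mm. A picture is of the moment at which its call begins. camera_info takes no time and is no camera call.
- env.sign_off(): hands the job in; it is judged then, once.
Trained networks look in the newest picture that a camera, given by its name, has taken for a name from the list of things; names that differ only in an ending like _2 or _b are one class to them, and where a whole thing is asked for, a point or a joint stands for the part that bears it (a point fixed in the world has none). Each returns a list of dicts, best first, with "confidence" (0 to 1); they miss things now and then, are a little off and sometimes report something else, mostly with a low value. They report only what shows in the picture. A call takes as long as a camera call.
- nets.look_for(query, camera): "point" ([x, y, z] in m, in world coordinates, good to about 4 mm: the middle of the surface that is visible of it).
- nets.place_of(query, camera): "point" ([x, y, z] in m, in world coordinates, good to about 4 mm: a listed point, or the origin of a listed thing).
The state is a dict: "time_s": time; "qpos": joint angles; "joint_velocities": joint speeds; "effort": joint torques, N m; "tool_pos": TCP position; "tool_rot": TCP orientation; "force": force on the tool from outside, world axes, zero at the start; "wrist_torque": the same for the moment, N m; "grip_width": finger opening in m; "grasp_force": force on a finger pad.
Only numpy, scipy, OpenCV 4.12 (cv2) and the standard library are available. Lean on these libraries where they do the work, as an engineer would, in place of code of your own. Each camera call takes 0.05 s, during which the arm holds its last target. There are 200 camera calls.

## Working session

There is one attempt and no reset: what is moved stays moved. The work goes in short steps, Python scripts to look and compute and a shell command to move; the robot and the scene stay as the last step left them, time stands still between calls to the robot, and variables do not carry over. Pictures are saved under pics/ and viewed, at most 10 in all, crops included, and the job is handed in when it is done.

```bash
ls; mkdir -p pics; cat > h.py <<'E'
from cell import get_obs, optics, env, nets
import numpy as np, cv2
from scipy.spatial.transform import Rotation as Ro
def cam(n):
    i=optics.camera_info(n); f=240/np.tan(np.radians(i['fovy']/2)); return i,f,np.array(i['R']),np.array(i['t'])
def cloud(n,depth):
    i,f,R,t=cam(n)
    v,u=np.mgrid[:480,:640]; x=(u-i['cx'])/f; y=(v-i['cy'])/f
    a,b=x.copy(),y.copy()
    for _ in range(8):
        s=1+i['k1']*(a*a+b*b); a,b=x/s,y/s
    P=np.stack([a*depth,b*depth,depth],-1)
    return (P-t)@R
def proj(n,X):
    i,f,R,t=cam(n); c=R@np.array(X)+t; a,b=c[:2]/c[2]; s=1+i['k1']*(a*a+b*b)
    return np.array([i['cx']+f*a*s,i['cy']+f*b*s])
def todelta(target_pos=None,yaw=None):
    o=get_obs(); Rt=Ro.from_euler('xyz',o['tool_rot'],degrees=True)
    return Rt.inv().apply(np.array(target_pos)-o['tool_pos'])*1000
E
python3 - <<'E'
from h import *
o=get_obs(); print({k:np.round(v,3) for k,v in o.items()}, env.grip_depth)
for n in ['scene','top']:
    p,d=optics.read_camera(n); cv2.imwrite(f'pics/{n}0.png',p[:,:,::-1]); np.savez(f'{n}0.npz',p=p,d=d)
    for q in ['jig','bed','fixed_stop','knob','carton_long_centre','carton_wide_centre','pen','marker']:
        print(n,q,[(np.round(r['point'],3),round(r['confidence'],2)) for r in nets.place_of(q,n)][:3])
E
```

```text
pics
{'time_s': np.float64(0.0), 'qpos': array([-68.004,  18.441,  -4.015,  83.176,   1.295,  78.54 ,  -3.261]), 'joint_velocities': array([-0.066,  0.058,  0.082,  0.026,  0.11 , -0.057, -0.02 ]), 'effort': array([ 0.0000e+00, -4.9129e+01, -4.0400e-01, -3.1252e+01, -6.4000e-02,
        4.4000e-02,  0.0000e+00]), 'tool_pos': array([0.235, 0.606, 0.221]), 'tool_rot': array([-1.79888e+02,  6.00000e-03,  1.58812e+02]), 'force': array([ 0.877, -0.375,  0.534]), 'wrist_torque': array([0.057, 0.011, 0.015]), 'grasp_force': np.float64(0.0), 'grip_width': np.float64(0.087)} 0.0187
scene jig [(array([0.457, 0.172, 0.001]), 0.75)]
scene bed [(array([0.482, 0.212, 0.017]), 0.59)]
scene fixed_stop [(array([0.481, 0.272, 0.016]), 0.62)]
scene knob [(array([0.417, 0.104, 0.06 ]), 0.67)]
scene carton_long_centre [(array([ 0.41 , -0.137,  0.017]), 0.62), (array([0.42 , 0.109, 0.058]), 0.53)]
scene carton_wide_centre [(array([ 0.431, -0.351,  0.015]), 0.69)]
scene pen [(array([ 0.431, -0.011, -0.003]), 0.51)]
scene marker [(array([ 0.432, -0.01 , -0.003]), 0.65)]
top jig [(array([ 0.454,  0.174, -0.   ]), 0.6)]
top bed [(array([0.486, 0.212, 0.013]), 0.58), (array([ 0.458,  0.176, -0.001]), 0.22)]
top fixed_stop [(array([0.481, 0.269, 0.015]), 0.85)]
top knob [(array([0.418, 0.108, 0.06 ]), 0.42)]
top carton_long_centre [(array([ 0.415, -0.135,  0.018]), 0.62)]
top carton_wide_centre [(array([ 0.425, -0.353,  0.011]), 0.76)]
top pen [(array([ 0.427, -0.01 , -0.002]), 0.7), (array([ 0.452,  0.174, -0.003]), 0.54), (array([0.481, 0.269, 0.016]), 0.44)]
top marker [(array([ 0.473, -0.24 ,  0.   ]), 0.61)]
```

View pics/top0.png

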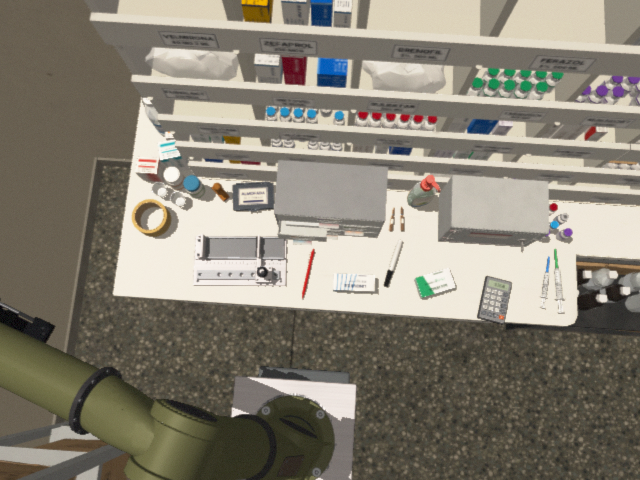

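View pics/scene0.png

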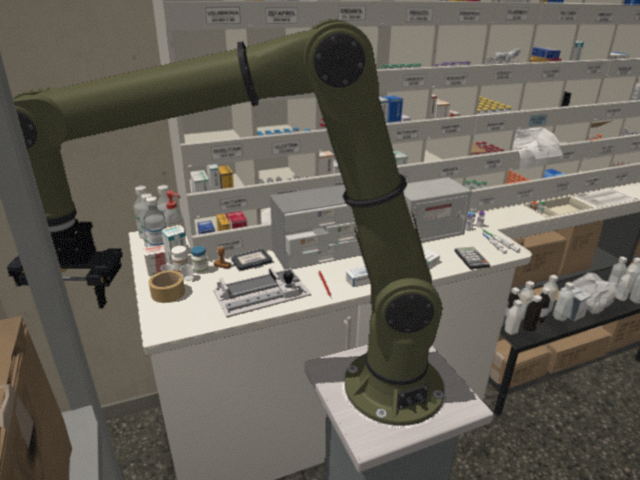

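```bash
cat > m.py <<'E'
from h import *
import sys
# fit rectangle of top surfaces in height bands
def rect(n,lo,hi,x0,x1,y0,y1,f=None):
    d=np.load(f or f'{n}0.npz')['d']; P=cloud(n,d).reshape(-1,3)
    m=(d.ravel()>0)&(P[:,2]>lo)&(P[:,2]<hi)&(P[:,0]>x0)&(P[:,0]<x1)&(P[:,1]>y0)&(P[:,1]<y1)
    Q=P[m]
    r=cv2.minAreaRect((Q[:,:2]*1000).astype(np.float32))
    return len(Q),np.round(r[0],1),np.round(r[1],1),round(r[2],2),np.round(np.median(Q,0),4)
E
python3 - <<'E'
from m import *
for n in ['top','scene']:
    print(n,'t',cam(n)[3], -cam(n)[2].T@cam(n)[3])
    print('long',rect(n,.027,.042,.34,.49,-.21,-.06))
    print('knob',rect(n,.068,.085,.38,.45,.06,.15))
    print('fixed',rect(n,.036,.052,.42,.56,.24,.30))
    print('blade',rect(n,.035,.045,.43,.53,.09,.17))
    print('bench',rect(n,-.02,.01,.34,.37,-.3,.0))
E
```

```text
top t [-0.07732698  0.50908045  1.45542077] [ 0.19888572 -0.06364586  1.52963579]
long (692, array([ 413.2, -135.4]), array([ 46.1, 109.7]), 2.08, array([ 0.4132, -0.1363,  0.0342]))
knob (75, array([419.1, 104.8]), array([25.1, 28.8]), 74.81, array([0.4192, 0.1039, 0.0739]))
fixed (87, array([483., 276.]), array([64.1, 13.7]), 6.64, array([0.4818, 0.2746, 0.0433]))
blade (81, array([473.7, 119.9]), array([96.9, 25. ]), 21.03, array([0.4897, 0.1256, 0.0389]))
bench (1246, array([ 355. , -150.4]), array([ 29.9, 299.1]), 0.01, array([ 3.549e-01, -1.511e-01,  1.000e-04]))
scene t [0.15213776 0.32568296 1.08306953] [-0.669626    0.45968213  0.80159108]
long (188, array([ 409.7, -109.3]), array([61.9, 49.7]), 88.99, array([ 0.4092, -0.105 ,  0.0323]))
knob (37, array([416.4, 104.6]), array([24.2, 30.5]), 49.91, array([0.4125, 0.1068, 0.0713]))
fixed (44, array([480.9, 274.1]), array([67.8,  7.7]), 2.88, array([0.4785, 0.2742, 0.0406]))
blade (37, array([488.6, 125.6]), array([62.6, 10.7]), 4.77, array([0.4884, 0.1243, 0.0373]))
bench (288, array([355. , -64.4]), array([ 29.9, 128.6]), 0.02, array([ 0.3533, -0.0602, -0.0015]))
```

```bash
python3 - <<'E'
from m import *
n='top'
print('jig',rect(n,.0045,.10,.36,.56,.03,.32))
z=np.load('top0.npz');P=cloud(n,z['d']);hsv=z['p']
# fits using percentile edges: template of bed registration via optimise
from scipy.optimize import minimize
Q=P[(z['d']>0)&(P[...,0]>.36)&(P[...,0]<.56)&(P[...,1]>.03)&(P[...,1]<.32)]
print(len(Q))
def hm(x,y):
    h=np.zeros_like(x)
    def box(x0,x1,y0,y1,t): h[(x>x0)&(x<x1)&(y>y0)&(y<y1)]=t
    box(-68,68,-125,125,8); box(-52,-28,-118,118,18)
    box(-62,-18,-89,-45,31)
    return h
def bedz(p):
    a,b=p[:2];c,s=np.cos(p[2]),np.sin(p[2]);X=Q[:,0]*1000-a;Y=Q[:,1]*1000-b
    x=c*X+s*Y;y=-s*X+c*Y;return x,y,Q[:,2]*1000
def cost(p):
    x,y,zz=bedz(p); m=(x<0); r=np.clip(abs(zz-hm(x,y)),0,8)[m]
    o=(abs(y)>110)|(abs(x)>60); r2=np.clip(abs(zz-np.where((abs(x)<68)&(abs(y)<125),8,0)),0,8)
    return r.mean()+ (r2*o).mean()
best=min(((cost((a,b,np.radians(t))),a,b,t) for a in np.arange(447,465,1.) for b in np.arange(165,182,1.) for t in np.arange(-1,9,.5)))
print(best)
x,y,zz=bedz((best[1],best[2],np.radians(best[3])))
# profile across x at bed
for x0 in np.arange(-4,70,3):
    m=(x>=x0)&(x<x0+3)&(y>-20)&(y<80); print(int(x0),np.round(np.median(zz[m]),1) if m.any() else None,end=' | ')
E
```

```text
jig (4926, array([460. , 174.7]), array([289.2, 199.5]), 89.9, array([0.4592, 0.1686, 0.014 ]))
8866
(np.float64(6.547870303021958), np.float64(456.0), np.float64(175.0), np.float64(3.0))
-4 9.7 | -1 11.0 | 2 17.6 | 5 19.8 | 8 15.7 | 11 13.5 | 14 15.2 | 17 15.4 | 20 15.2 | 23 15.1 | 26 15.1 | 29 15.3 | 32 14.2 | 35 14.0 | 38 13.6 | 41 14.6 | 44 15.1 | 47 14.9 | 50 14.4 | 53 14.2 | 56 15.3 | 59 16.2 | 62 17.8 | 65 10.5 | 68 2.5 |
```

```bash
cat > warp.py <<'E'
from h import *
def warp(n,p,zp,x0,x1,y0,y1,mm=0.5):
    xs=np.arange(x1,x0,-mm/1000); ys=np.arange(y1,y0,-mm/1000)
    i,f,R,t=cam(n); X=np.stack(np.broadcast_arrays(xs[:,None],ys[None],zp),-1)@R.T+t
    a=X[...,0]/X[...,2]; b=X[...,1]/X[...,2]; s=1+i['k1']*(a*a+b*b)
    return cv2.remap(p,(i['cx']+f*a*s).astype(np.float32),(i['cy']+f*b*s).astype(np.float32),cv2.INTER_CUBIC)
E
python3 - <<'E'
from warp import *
p=np.load('top0.npz')['p']
w=warp('top',p,.014,.38,.54,.04,.31)
cv2.imwrite('pics/w1.png',w[:,:,::-1])
g=cv2.cvtColor(w,cv2.COLOR_RGB2GRAY).astype(float)
# lip edges along columns between y .15 and .25
for y in np.arange(.145,.262,.01):
    c=int((.31-y)*2000); col=g[:,c-4:c+5].mean(1)[:170]
    m=cv2.GaussianBlur(col[:,None],(1,9),0).ravel(); dm=np.diff(m)
    up=np.argmin(dm[:110]); lo=np.argmax(dm[80:])+80
    print(round(y,3), 'far',round(.54-(up)/2000,4),'near',round(.54-lo/2000,4), end=' ; ')
E
```

```text
0.145 far 0.5205 near 0.459 ; 0.155 far 0.5195 near 0.458 ; 0.165 far 0.519 near 0.4575 ; 0.175 far 0.5185 near 0.457 ; 0.185 far 0.5175 near 0.457 ; 0.195 far 0.517 near 0.4645 ; 0.205 far 0.5165 near 0.464 ; 0.215 far 0.5155 near 0.4635 ; 0.225 far 0.515 near 0.4625 ; 0.235 far 0.5145 near 0.462 ; 0.245 far 0.5135 near 0.461 ; 0.255 far 0.513 near 0.4605 ;
```

View pics/w1.png

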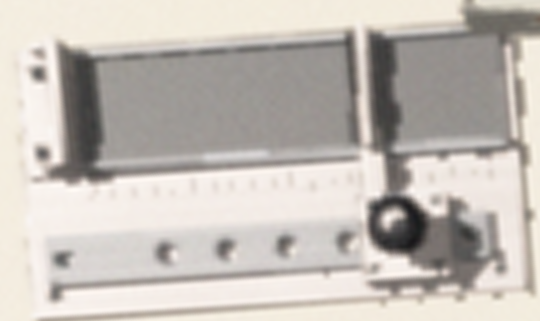

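```bash
cat > d.py <<'E'
from h import *
import sys
a=[float(v) for v in sys.argv[1:]]
o=get_obs(); Rt=Ro.from_euler('xyz',o['tool_rot'],degrees=True)
T=Ro.from_euler('xyz',[180,0,a[3]],degrees=True)
print('t',np.round(o['time_s'],2),'pos',np.round(o['tool_pos'],4),'rot',np.round(o['tool_rot'],1),'F',np.round(o['force'],1),'w',round(float(o['grip_width']),4),'gf',round(float(o['grasp_force']),1))
print('tx ty tz',np.round(Rt.inv().apply(np.array(a[:3])-o['tool_pos'])*1000,1),'w',np.round((Rt.inv()*T).as_rotvec(degrees=True),1))
E
python3 - <<'E'
from h import *
d=np.load('top0.npz')['d'];P=cloud('top',d)
for y0 in np.arange(-.22,.14,.03):
    s=(P[...,1]>y0)&(P[...,1]<y0+.03)&(P[...,2]>.06)&(P[...,0]>.44)&(d>0)
    for zlo,zhi in((.06,.12),(.12,.18),(.18,.22)):
        q=P[s&(P[...,2]>zlo)&(P[...,2]<zhi)]
        print(round(y0,2),zlo,len(q),np.round(np.percentile(q[:,0],2),4) if len(q) else '',end=' ; ')
    print()
q=P[(d>0)&(P[...,2]>.25)&(P[...,1]>-.3)&(P[...,1]<.4)&(P[...,0]>.35)]
print('shelf min x',np.percentile(q[:,0],[.1,1,5]))
E
python3 d.py .40 .43 .25 135; python3 d.py .43 .25 .25 110
```

```text
-0.22 0.06 57 0.5426 ; -0.22 0.12 36 0.5428 ; -0.22 0.18 259 0.5454 ; 
-0.19 0.06 60 0.542 ; -0.19 0.12 79 0.5423 ; -0.19 0.18 831 0.5437 ; 
-0.16 0.06 85 0.5303 ; -0.16 0.12 77 0.5411 ; -0.16 0.18 815 0.5439 ; 
-0.13 0.06 95 0.5298 ; -0.13 0.12 90 0.5418 ; -0.13 0.18 801 0.5437 ; 
-0.1 0.06 46 0.5417 ; -0.1 0.12 99 0.53 ; -0.1 0.18 782 0.5431 ; 
-0.07 0.06 85 0.5091 ; -0.07 0.12 121 0.5102 ; -0.07 0.18 813 0.5429 ; 
-0.04 0.06 190 0.5001 ; -0.04 0.12 87 0.5087 ; -0.04 0.18 809 0.5435 ; 
-0.01 0.06 246 0.4968 ; -0.01 0.12 114 0.5083 ; -0.01 0.18 774 0.5438 ; 
0.02 0.06 212 0.4966 ; 0.02 0.12 139 0.5094 ; 0.02 0.18 776 0.5438 ; 
0.05 0.06 139 0.5094 ; 0.05 0.12 70 0.509 ; 0.05 0.18 696 0.5437 ; 
0.08 0.06 92 0.6852 ; 0.08 0.12 38 0.6837 ; 0.08 0.18 115 0.6841 ; 
0.11 0.06 109 0.6847 ; 0.11 0.12 77 0.6845 ; 0.11 0.18 64 0.6843 ; 
shelf min x [0.68153671 0.68275938 0.68386597]
t 0.9 pos [0.2349 0.6061 0.2226] rot [180.    0.  158.8] F [-0.6 -0.   0.3] w 0.0871 gf 0.0
tx ty tz [-217.5 -104.5  -27.4] w [ 0.  -0.  23.8]
t 0.9 pos [0.2349 0.6061 0.2226] rot [180.    0.  158.8] F [-0.6 -0.   0.3] w 0.0871 gf 0.0
tx ty tz [-310.6 -261.5  -27.4] w [ 0.  -0.  48.8]
```

```bash
python3 -m creep '[{"tx":-40,"ty":-20,"tz":-5,"wz":6},{"tx":-80,"ty":-40,"tz":-10,"wz":12},{"tx":-120,"ty":-60,"tz":-18,"wz":18},{"tx":-160,"ty":-80,"tz":-24,"wz":22},{"tx":-195,"ty":-95,"tz":-27,"wz":24}]' 10; python3 d.py .44 .25 .25 110
```

```text
t 0.9 pos [0.2349 0.6061 0.2226] rot [180.    0.  158.8] F [-0.6 -0.   0.3] w 0.0871 gf 0.0
tx ty tz [-319.9 -257.9  -27.4] w [ 0.  -0.  48.8]validation failed for argument at $[0]...
```

```bash
python3 -m creep '[{"wx":0,"wy":0,"wz":6,"tx":-35,"ty":-17,"tz":-5,"gripper":1},{"wx":0,"wy":0,"wz":12,"tx":-70,"ty":-34,"tz":-10,"gripper":1},{"wx":0,"wy":0,"wz":18,"tx":-105,"ty":-51,"tz":-18,"gripper":1},{"wx":0,"wy":0,"wz":22,"tx":-140,"ty":-68,"tz":-24,"gripper":1},{"wx":0,"wy":0,"wz":24,"tx":-175,"ty":-85,"tz":-27,"gripper":1}]' 10; python3 d.py .44 .25 .25 110
```

```text
time_s: 1.32
tool_pos: [0.3687, 0.4624, 0.2508]
tool_rot: [179.9, -0.0, 134.6]
force: [0.8, 0.8, 0.3]
grip_width: 0.0872
grasp_force: 0.0
t 1.32 pos [0.3687 0.4624 0.2508] rot [179.9  -0.  134.6] F [0.8 0.8 0.3] w 0.0872 gf 0.0
tx ty tz [-201.3  -98.5    0.5] w [ 0.1 -0.  24.6]
```

```bash
python3 -m creep '[{"wx":0,"wy":0,"wz":6,"tx":-36,"ty":-17,"tz":0,"gripper":1},{"wx":0,"wy":0,"wz":12,"tx":-72,"ty":-35,"tz":0,"gripper":1},{"wx":0,"wy":0,"wz":18,"tx":-108,"ty":-53,"tz":0,"gripper":1},{"wx":0,"wy":0,"wz":22,"tx":-144,"ty":-71,"tz":0,"gripper":1},{"wx":0,"wy":0,"wz":24.6,"tx":-180,"ty":-88,"tz":0,"gripper":1}]' >/dev/null; python3 d.py .435 .09 .24 92.1
```

```text
t 1.73 pos [0.4321 0.2718 0.2498] rot [180.  -0. 110.] F [ 0.1 -0.4  0.4] w 0.0866 gf 0.0
tx ty tz [-171.8  -59.5    9.7] w [ 0.  -0.  17.9]
```

```bash
python3 -m creep '[{"wx":0,"wy":0,"wz":4,"tx":-35,"ty":-12,"tz":0,"gripper":1},{"wx":0,"wy":0,"wz":8,"tx":-70,"ty":-24,"tz":0,"gripper":1},{"wx":0,"wy":0,"wz":12,"tx":-105,"ty":-36,"tz":0,"gripper":1},{"wx":0,"wy":0,"wz":16,"tx":-140,"ty":-48,"tz":0,"gripper":1},{"wx":0,"wy":0,"wz":17.9,"tx":-172,"ty":-60,"tz":0,"gripper":1}]' >/dev/null; python3 d.py .42 -.1 .24 92.1
```

```text
t 2.15 pos [0.4349 0.0894 0.2498] rot [180.   -0.   92.1] F [0.4 0.3 0.3] w 0.0872 gf 0.0
tx ty tz [-188.8  -21.8    9.7] w [ 0. -0. -0.]
```

```bash
python3 -m creep '[{"wx":0,"wy":0,"wz":0,"tx":-40,"ty":-4,"tz":0,"gripper":1},{"wx":0,"wy":0,"wz":0,"tx":-80,"ty":-9,"tz":0,"gripper":1},{"wx":0,"wy":0,"wz":0,"tx":-120,"ty":-14,"tz":10,"gripper":1},{"wx":0,"wy":0,"wz":0,"tx":-160,"ty":-18,"tz":20,"gripper":1},{"wx":0,"wy":0,"wz":0,"tx":-195,"ty":-22,"tz":35,"gripper":1}]' >/dev/null; python3 d.py .4132 -.1357 .12 92.1
```

```text
t 2.57 pos [ 0.4211 -0.1068  0.2154] rot [179.8  -0.   92.2] F [ 2.1 -0.1  0.5] w 0.0875 gf 0.0
tx ty tz [-28.6  -9.3  95.4] w [ 0.2 -0.   0.1]
```

```bash
python3 -m creep '[{"wx":0,"wy":0,"wz":0,"tx":-14,"ty":-4,"tz":25,"gripper":1},{"wx":0,"wy":0,"wz":0,"tx":-28,"ty":-9,"tz":55,"gripper":1},{"wx":0,"wy":0,"wz":0,"tx":-28,"ty":-9,"tz":85,"gripper":1},{"wx":0,"wy":0,"wz":0,"tx":-28,"ty":-9,"tz":95,"gripper":1},{"wx":0,"wy":0,"wz":0,"tx":-28,"ty":-9,"tz":95,"gripper":1}]' >/dev/null; python3 d.py .4132 -.1357 .011 92.1
python3 - <<'E'
from h import *
for n in ['top','scene']:
    p,d=optics.read_camera(n); np.savez(f'{n}1.npz',p=p,d=d)
    u,v=proj(n,[.4132,-.1357,.034]).astype(int); print(n,u,v)
    c=p[max(0,v-75):v+75,max(0,u-100):u+100]; cv2.imwrite(f'pics/{n}1.png',cv2.resize(c[:,:,::-1],None,fx=3,fy=3))
    print(n,[(np.round(r['point'],3),round(r['confidence'],2)) for r in nets.place_of('carton_long_centre',n)][:2])
E
```

```text
t 2.98 pos [ 0.411  -0.1319  0.1176] rot [-179.7   -0.    92.3] F [-0.4  0.1 -0.1] w 0.0874 gf 0.0
tx ty tz [ -3.9   2.6 106.6] w [-0.3 -0.   0.2]
top 353 282
top []
scene 364 269
scene [(array([ 0.413, -0.136,  0.017]), 0.62)]
```

View pics/top1.png

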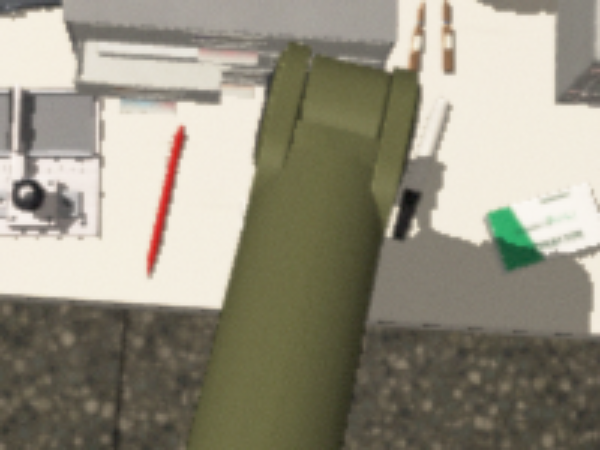

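```bash
python3 -m creep '[{"wx":0,"wy":0,"wz":0,"tx":-4,"ty":2.5,"tz":25,"gripper":1},{"wx":0,"wy":0,"wz":0,"tx":-4,"ty":2.5,"tz":50,"gripper":1},{"wx":0,"wy":0,"wz":0,"tx":-4,"ty":2.5,"tz":75,"gripper":1},{"wx":0,"wy":0,"wz":0,"tx":-4,"ty":2.5,"tz":95,"gripper":1},{"wx":0,"wy":0,"wz":0,"tx":-4,"ty":2.5,"tz":105,"gripper":1}]' ; python3 d.py .4132 -.1357 .011 92.1
```

```text
time_s: 3.6
tool_pos: [0.4157, -0.1356, 0.0137]
tool_rot: [-180.0, -0.0, 92.4]
force: [-0.9, 0.1, -0.5]
grip_width: 0.0871
grasp_force: 0.0
t 3.6 pos [ 0.4157 -0.1356  0.0137] rot [-180.    -0.    92.4] F [-0.9  0.1 -0.5] w 0.0871 gf 0.0
tx ty tz [ 0.  -2.5  2.7] w [-0.  -0.   0.3]
```

```bash
for i in 1 2; do :; done; python3 -m creep '[{"wx":0,"wy":0,"wz":0,"tx":0,"ty":-1.5,"tz":1,"gripper":1},{"wx":0,"wy":0,"wz":0,"tx":0,"ty":-1.5,"tz":2,"gripper":-1},{"wx":0,"wy":0,"wz":0,"tx":0,"ty":-1.5,"tz":2,"gripper":-1},{"wx":0,"wy":0,"wz":0,"tx":0,"ty":-1.5,"tz":2,"gripper":-1},{"wx":0,"wy":0,"wz":0,"tx":0,"ty":-1.5,"tz":2,"gripper":-1}]' 10; python3 -m creep '[{"wx":0,"wy":0,"wz":0,"tx":0,"ty":0,"tz":0,"gripper":-1},{"wx":0,"wy":0,"wz":0,"tx":0,"ty":0,"tz":0,"gripper":-1},{"wx":0,"wy":0,"wz":0,"tx":0,"ty":0,"tz":0,"gripper":-1},{"wx":0,"wy":0,"wz":0,"tx":0,"ty":0,"tz":0,"gripper":-1},{"wx":0,"wy":0,"wz":0,"tx":0,"ty":0,"tz":0,"gripper":-1}]'; python3 d.py .42 -.1357 .18 92.1
```

```text
time_s: 4.02
tool_pos: [0.4153, -0.1363, 0.0137]
tool_rot: [179.9, -0.0, 92.3]
force: [-0.1, -0.1, 0.2]
grip_width: 0.068
grasp_force: 0.0
time_s: 4.43
tool_pos: [0.4142, -0.1363, 0.0127]
tool_rot: [180.0, -0.0, 92.3]
force: [-1.2, 0.4, 3.1]
grip_width: 0.0461
grasp_force: 10.0
t 4.43 pos [ 0.4142 -0.1363  0.0127] rot [180.   -0.   92.3] F [-1.2  0.4  3.1] w 0.0461 gf 10.0
tx ty tz [   0.4    5.8 -167.3] w [ 0.  -0.   0.2]
```

```bash
python3 -m creep '[{"wx":0,"wy":0,"wz":0,"tx":0,"ty":0,"tz":-20,"gripper":-1},{"wx":0,"wy":0,"wz":0,"tx":0,"ty":1,"tz":-55,"gripper":-1},{"wx":0,"wy":0,"wz":0,"tx":0,"ty":3,"tz":-95,"gripper":-1},{"wx":0,"wy":0,"wz":0,"tx":0,"ty":5,"tz":-135,"gripper":-1},{"wx":0,"wy":0,"wz":0,"tx":0,"ty":6,"tz":-168,"gripper":-1}]' >/dev/null; python3 d.py .43 .05 .18 92.1
```

```text
t 4.85 pos [ 0.4205 -0.1364  0.1832] rot [179.9  -0.   92.3] F [1.6 0.4 0.3] w 0.0459 gf 10.0
tx ty tz [185.8  16.9   3.3] w [ 0.1 -0.   0.2]
```

```bash
python3 -m creep '[{"wx":0,"wy":0,"wz":0,"tx":30,"ty":3,"tz":0,"gripper":-1},{"wx":0,"wy":0,"wz":0,"tx":65,"ty":6,"tz":0,"gripper":-1},{"wx":0,"wy":0,"wz":0,"tx":105,"ty":10,"tz":0,"gripper":-1},{"wx":0,"wy":0,"wz":0,"tx":145,"ty":13,"tz":0,"gripper":-1},{"wx":0,"wy":0,"wz":0,"tx":185,"ty":17,"tz":0,"gripper":-1}]' >/dev/null; python3 d.py .4875 .205 .18 93.9
```

```text
t 5.27 pos [0.4292 0.0511 0.1806] rot [180.   -0.   92.3] F [ 1.6 -0.4 -0.7] w 0.0463 gf 10.0
tx ty tz [151.4  64.3   0.7] w [ 0.  -0.  -1.6]
```

```bash
python3 -m creep '[{"wx":0,"wy":0,"wz":0,"tx":35,"ty":12,"tz":0,"gripper":-1},{"wx":0,"wy":0,"wz":0,"tx":70,"ty":27,"tz":0,"gripper":-1},{"wx":0,"wy":0,"wz":-1,"tx":108,"ty":45,"tz":0,"gripper":-1},{"wx":0,"wy":0,"wz":-1.6,"tx":135,"ty":57,"tz":0,"gripper":-1},{"wx":0,"wy":0,"wz":-1.6,"tx":151,"ty":64,"tz":0,"gripper":-1}]' >/dev/null; python3 -m creep '[{"wx":0,"wy":0,"wz":0,"tx":0,"ty":0,"tz":25,"gripper":-1},{"wx":0,"wy":0,"wz":0,"tx":0,"ty":0,"tz":50,"gripper":-1},{"wx":0,"wy":0,"wz":0,"tx":0,"ty":0,"tz":80,"gripper":-1},{"wx":0,"wy":0,"wz":0,"tx":0,"ty":0,"tz":100,"gripper":-1},{"wx":0,"wy":0,"wz":0,"tx":0,"ty":0,"tz":105,"gripper":-1}]' >/dev/null; python3 d.py .4875 .209 .03 93.9
python3 - <<'E'
from h import *
for n in ['scene','top']:
    p,d=optics.read_camera(n); np.savez(f'{n}2.npz',p=p,d=d)
    u,v=proj(n,[.47,.2,.05]).astype(int)
    c=p[max(0,v-75):v+75,max(0,u-100):u+100]; cv2.imwrite(f'pics/{n}2.png',cv2.resize(c[:,:,::-1],None,fx=4,fy=4))
    for q in ['carton_long_centre','bed','fixed_stop']: print(n,q,[(np.round(r['point'],3),round(r['confidence'],2)) for r in nets.place_of(q,n)][:2])
E
```

```text
t 6.1 pos [0.4846 0.2016 0.0715] rot [-179.6    0.2   93.9] F [-0.1 -0.7 -1.4] w 0.0458 gf 10.0
tx ty tz [ 7.4  3.6 41.4] w [-0.4  0.2  0. ]
scene carton_long_centre [(array([0.479, 0.204, 0.076]), 0.8)]
scene bed [(array([0.482, 0.21 , 0.014]), 0.81)]
scene fixed_stop [(array([0.481, 0.273, 0.015]), 0.75)]
top carton_long_centre [(array([0.494, 0.204, 0.084]), 0.68)]
top bed [(array([0.486, 0.216, 0.014]), 0.65)]
top fixed_stop []
```

View pics/scene2.png

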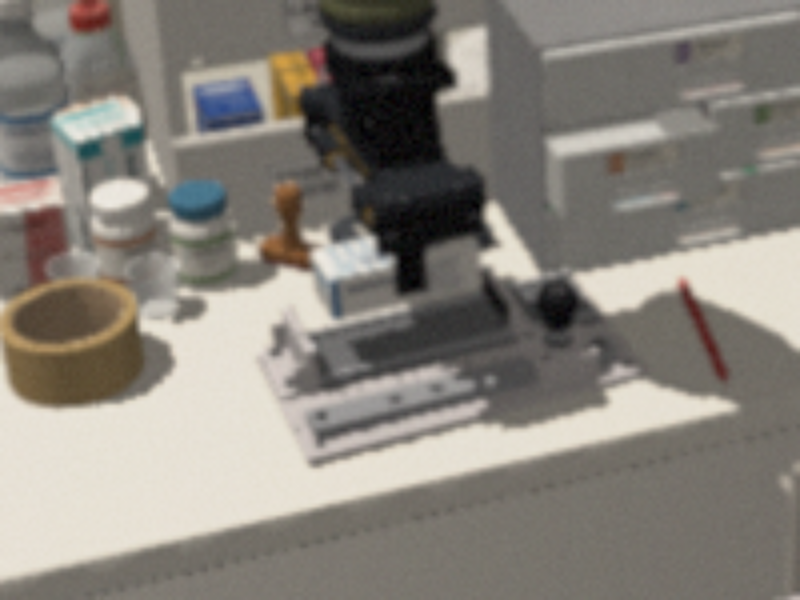

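```bash
python3 -m creep '[{"wx":0,"wy":0,"wz":0,"tx":3,"ty":1.5,"tz":8,"gripper":-1},{"wx":0,"wy":0,"wz":0,"tx":7,"ty":3,"tz":16,"gripper":-1},{"wx":0,"wy":0,"wz":0,"tx":7.4,"ty":3.6,"tz":24,"gripper":-1},{"wx":0,"wy":0,"wz":0,"tx":7.4,"ty":3.6,"tz":30,"gripper":-1},{"wx":0,"wy":0,"wz":0,"tx":7.4,"ty":3.6,"tz":32,"gripper":-1}]' >/dev/null; python3 -m creep '[{"wx":0,"wy":0,"wz":0,"tx":0,"ty":0,"tz":0,"gripper":-1},{"wx":0,"wy":0,"wz":0,"tx":0,"ty":0,"tz":0,"gripper":-1},{"wx":0,"wy":0,"wz":0,"tx":0,"ty":0,"tz":0,"gripper":-1},{"wx":0,"wy":0,"wz":0,"tx":0,"ty":0,"tz":0,"gripper":-1}]' >/dev/null; python3 d.py .4877 .209 .027 93.9
python3 - <<'E'
from h import *
for n in ['scene','top']:
    p,d=optics.read_camera(n); np.savez(f'{n}3.npz',p=p,d=d)
    for q in ['carton_long_centre','bed','fixed_stop']: print(n,q,[(np.round(r['point'],3),round(r['confidence'],2)) for r in nets.place_of(q,n)][:2])
p=np.load('scene3.npz')['p'];u,v=proj('scene',[.47,.2,.03]).astype(int)
cv2.imwrite('pics/s3.png',cv2.resize(p[v-40:v+40,u-60:u+60,::-1],None,fx=6,fy=6,interpolation=cv2.INTER_CUBIC))
E
```

```text
t 7.25 pos [0.4909 0.2106 0.044 ] rot [180.   -0.   93.9] F [ 0.2  0.6 -0.2] w 0.0458 gf 10.0
tx ty tz [-1.4 -3.4 17. ] w [ 0. -0.  0.]
scene carton_long_centre [(array([0.487, 0.21 , 0.049]), 0.8)]
scene bed [(array([0.482, 0.211, 0.014]), 0.66)]
scene fixed_stop [(array([0.48 , 0.274, 0.015]), 0.92)]
top carton_long_centre [(array([0.492, 0.208, 0.048]), 0.8)]
top bed [(array([0.487, 0.213, 0.014]), 0.66)]
top fixed_stop []
```

View pics/s3.png

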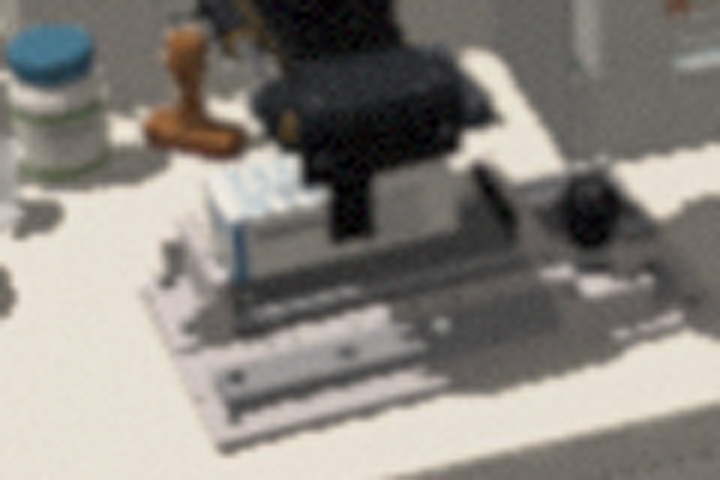

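```bash
python3 -m creep '[{"wx":0,"wy":0,"wz":0,"tx":-1,"ty":-3.9,"tz":0,"gripper":-1},{"wx":0,"wy":0,"wz":0,"tx":-1,"ty":-3.9,"tz":3,"gripper":-1},{"wx":0,"wy":0,"wz":0,"tx":-1,"ty":-3.9,"tz":5,"gripper":-1},{"wx":0,"wy":0,"wz":0,"tx":-1,"ty":-3.9,"tz":6,"gripper":-1},{"wx":0,"wy":0,"wz":0,"tx":-1,"ty":-3.9,"tz":6,"gripper":-1}]' >/dev/null; python3 d.py .487 .209 .027 93.9;  python3 -m creep '[{"wx":0,"wy":0,"wz":0,"tx":0,"ty":0,"tz":2,"gripper":-1},{"wx":0,"wy":0,"wz":0,"tx":0,"ty":0,"tz":4,"gripper":-1},{"wx":0,"wy":0,"wz":0,"tx":0,"ty":0,"tz":6,"gripper":-1},{"wx":0,"wy":0,"wz":0,"tx":0,"ty":0,"tz":8,"gripper":-1},{"wx":0,"wy":0,"wz":0,"tx":0,"ty":0,"tz":8,"gripper":-1}]' >/dev/null;python3 d.py .487 .209 .027 93.9
```

```text
t 8.07 pos [0.4865 0.2092 0.0371] rot [-180.     0.    93.9] F [ 0.3  0.3 -0.4] w 0.046 gf 10.0
tx ty tz [-0.2  0.5 10.1] w [-0.  0.  0.]
t 8.48 pos [0.4864 0.2092 0.029 ] rot [-180.     0.    93.9] F [ 0.8  0.4 -0.9] w 0.0458 gf 10.0
tx ty tz [-0.2  0.5  2. ] w [-0.  0.  0.]
```

```bash
python3 -m creep '[{"wx":0,"wy":0,"wz":0,"tx":0,"ty":0,"tz":1,"gripper":-1},{"wx":0,"wy":0,"wz":0,"tx":0,"ty":0,"tz":2,"gripper":-1},{"wx":0,"wy":0,"wz":0,"tx":0,"ty":0,"tz":2.5,"gripper":-1},{"wx":0,"wy":0,"wz":0,"tx":0,"ty":0,"tz":2.5,"gripper":-1},{"wx":0,"wy":0,"wz":0,"tx":0,"ty":0,"tz":2.5,"gripper":-1}]' >/dev/null;python3 d.py .487 .209 .027 93.9
```

```text
t 8.9 pos [0.4868 0.2093 0.0271] rot [180.   -0.   93.9] F [ 0.4 -1.  -0.5] w 0.0459 gf 10.0
tx ty tz [-0.3  0.2  0.1] w [ 0. -0.  0.]
```

```bash
python3 -m creep '[{"wx":0,"wy":0,"wz":0,"tx":0,"ty":0,"tz":0,"gripper":0.4},{"wx":0,"wy":0,"wz":0,"tx":0,"ty":0,"tz":0,"gripper":0.4},{"wx":0,"wy":0,"wz":0,"tx":0,"ty":0,"tz":0,"gripper":0.4},{"wx":0,"wy":0,"wz":0,"tx":0,"ty":0,"tz":0,"gripper":0.4},{"wx":0,"wy":0,"wz":0,"tx":0,"ty":0,"tz":0,"gripper":0.4}]';  python3 -m creep '[{"wx":0,"wy":0,"wz":0,"tx":0,"ty":0,"tz":-10,"gripper":0.4},{"wx":0,"wy":0,"wz":0,"tx":0,"ty":0,"tz":-30,"gripper":0.4},{"wx":0,"wy":0,"wz":0,"tx":0,"ty":0,"tz":-60,"gripper":0.4},{"wx":0,"wy":0,"wz":0,"tx":0,"ty":0,"tz":-90,"gripper":0.4},{"wx":0,"wy":0,"wz":0,"tx":0,"ty":0,"tz":-115,"gripper":0.4}]' >/dev/null;python3 d.py .419 .16 .16 93.9
python3 - <<'E'
from h import *
from m import rect
for n in ['scene','top']:
    p,d=optics.read_camera(n); np.savez(f'{n}4.npz',p=p,d=d)
    for q in ['carton_long_centre','bed','knob']: print(n,q,[(np.round(r['point'],3),round(r['confidence'],2)) for r in nets.place_of(q,n)][:2])
    print(rect(n,.0455,.056,.43,.54,.14,.27,f'{n}4.npz'))
p=np.load('scene4.npz')['p'];u,v=proj('scene',[.47,.2,.03]).astype(int)
cv2.imwrite('pics/s4.png',cv2.resize(p[v-40:v+40,u-60:u+60,::-1],None,fx=6,fy=6,interpolation=cv2.INTER_CUBIC))
E
```

```text
time_s: 9.32
tool_pos: [0.4868, 0.2093, 0.0271]
tool_rot: [180.0, -0.0, 93.9]
force: [0.7, -0.4, -0.9]
grip_width: 0.0604
grasp_force: 0.0
t 9.73 pos [0.4873 0.2093 0.1449] rot [179.9  -0.   93.9] F [ 0.6  0.9 -0.1] w 0.0608 gf 0.0
tx ty tz [-44.5 -71.5 -15.3] w [ 0.1 -0.  -0. ]
scene carton_long_centre [(array([0.483, 0.214, 0.034]), 0.76), (array([ 0.43 , -0.351,  0.016]), 0.49)]
scene bed [(array([0.487, 0.21 , 0.016]), 0.91)]
scene knob [(array([0.42 , 0.108, 0.059]), 0.42)]
(215, array([483.1, 208.5]), array([ 46.4, 108.8]), 4.33, array([0.4831, 0.2085, 0.0468]))
top carton_long_centre [(array([0.491, 0.208, 0.03 ]), 0.7)]
top bed [(array([0.488, 0.214, 0.012]), 0.69)]
top knob [(array([0.418, 0.105, 0.059]), 0.58), (array([ 0.552,  0.423, -0.001]), 0.29)]
(251, array([489. , 186.5]), array([44.6, 62.7]), 3.86, array([0.4909, 0.1792, 0.0493]))
```

View pics/s4.png

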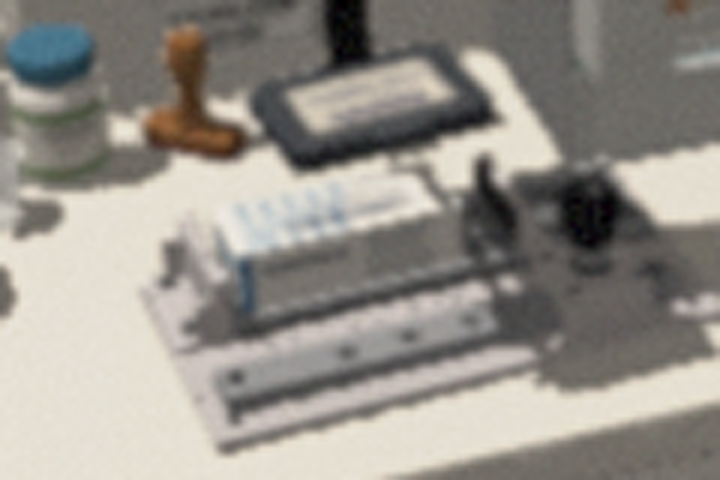

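```bash
python3 d.py .419 .1045 .13 120
```

```text
t 10.13 pos [0.4859 0.2088 0.1408] rot [-1.799e+02  1.000e-01  9.390e+01] F [-0.8  0.8  0.4] w 0.0608 gf 0.0
tx ty tz [-99.5 -73.8  11. ] w [ -0.1   0.  -26.1]
```

```bash
python3 -m creep '[{"wx":0,"wy":0,"wz":-6,"tx":-25,"ty":-18,"tz":0,"gripper":0.3},{"wx":0,"wy":0,"wz":-12,"tx":-50,"ty":-37,"tz":0,"gripper":0.3},{"wx":0,"wy":0,"wz":-18,"tx":-75,"ty":-55,"tz":0,"gripper":0.3},{"wx":0,"wy":0,"wz":-24,"tx":-99,"ty":-74,"tz":0,"gripper":0.3},{"wx":0,"wy":0,"wz":-26,"tx":-99.5,"ty":-74,"tz":5,"gripper":0.3}]' >/dev/null; python3 -m creep '[{"wx":0,"wy":0,"wz":0,"tx":0,"ty":0,"tz":5,"gripper":0.3},{"wx":0,"wy":0,"wz":0,"tx":0,"ty":0,"tz":15,"gripper":0.3},{"wx":0,"wy":0,"wz":0,"tx":0,"ty":0,"tz":20,"gripper":0.3},{"wx":0,"wy":0,"wz":0,"tx":0,"ty":0,"tz":20,"gripper":0.3},{"wx":0,"wy":0,"wz":0,"tx":0,"ty":0,"tz":20,"gripper":0.3}]' >/dev/null; python3 d.py .419 .1045 .047 120
python3 - <<'E'
from h import *
p,d=optics.read_camera('scene')
print([(np.round(r['point'],3),round(r['confidence'],2)) for r in nets.place_of('knob','scene')])
u,v=proj('scene',[.42,.11,.08]).astype(int)
cv2.imwrite('pics/s5.png',cv2.resize(p[v-50:v+40,u-60:u+60,::-1],None,fx=5,fy=5,interpolation=cv2.INTER_CUBIC))
E
```

```text
t 10.97 pos [0.4195 0.1053 0.1163] rot [-179.9    0.   119.9] F [-0.   0.   0.6] w 0.0564 gf 0.0
tx ty tz [-0.4 -0.7 69.3] w [-0.1  0.  -0.1]
[(array([0.42 , 0.106, 0.057]), 0.61)]
```

View pics/s5.png

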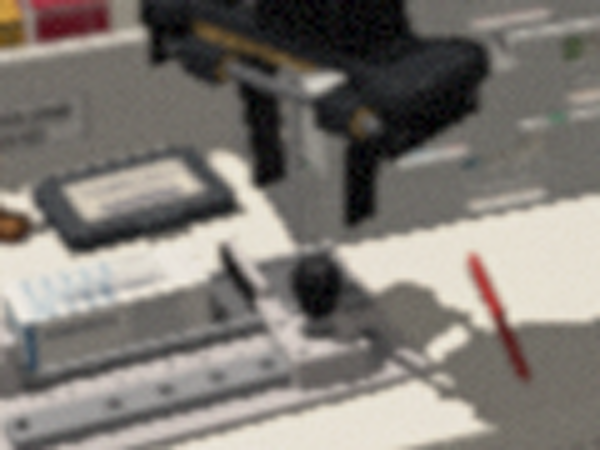

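```bash
python3 -m creep '[{"wx":0,"wy":0,"wz":0,"tx":0,"ty":-0.5,"tz":20,"gripper":0.3},{"wx":0,"wy":0,"wz":0,"tx":0,"ty":-0.5,"tz":40,"gripper":0.3},{"wx":0,"wy":0,"wz":0,"tx":0,"ty":-0.5,"tz":58,"gripper":0.3},{"wx":0,"wy":0,"wz":0,"tx":0,"ty":-0.5,"tz":67,"gripper":0.3},{"wx":0,"wy":0,"wz":0,"tx":0,"ty":-0.5,"tz":69,"gripper":0.3}]' ; python3 -m creep '[{"wx":0,"wy":0,"wz":0,"tx":0,"ty":0,"tz":0,"gripper":-1},{"wx":0,"wy":0,"wz":0,"tx":0,"ty":0,"tz":0,"gripper":-1},{"wx":0,"wy":0,"wz":0,"tx":0,"ty":0,"tz":0,"gripper":-1},{"wx":0,"wy":0,"wz":0,"tx":0,"ty":0,"tz":0,"gripper":-1},{"wx":0,"wy":0,"wz":0,"tx":0,"ty":0,"tz":0,"gripper":-1}]' 8; python3 d.py .419 .1045 .047 120
```

```text
time_s: 11.48
tool_pos: [0.4183, 0.1044, 0.0467]
tool_rot: [-179.8, 0.0, 119.9]
force: [0.4, 0.2, 0.6]
grip_width: 0.0567
grasp_force: 0.0
time_s: 11.9
tool_pos: [0.4199, 0.105, 0.0488]
tool_rot: [179.9, -0.0, 119.9]
force: [0.6, -0.2, -0.8]
grip_width: 0.0312
grasp_force: 0.0
t 11.9 pos [0.4199 0.105  0.0488] rot [179.9  -0.  119.9] F [ 0.6 -0.2 -0.8] w 0.0312 gf 0.0
tx ty tz [-0.  -1.   1.8] w [ 0.1 -0.  -0.1]
```

```bash
python3 -m creep '[{"wx":0,"wy":0,"wz":0,"tx":0,"ty":0,"tz":1,"gripper":-1},{"wx":0,"wy":0,"wz":0,"tx":0,"ty":0,"tz":1,"gripper":-1},{"wx":0,"wy":0,"wz":0,"tx":0,"ty":0,"tz":1,"gripper":-1},{"wx":0,"wy":0,"wz":0,"tx":0,"ty":0,"tz":1,"gripper":-1}]' 8; python3 -m creep '[{"wx":0,"wy":0,"wz":0,"tx":0,"ty":0,"tz":0,"gripper":-1},{"wx":0,"wy":0,"wz":0,"tx":0,"ty":0,"tz":0,"gripper":-1},{"wx":0,"wy":0,"wz":0,"tx":0,"ty":0,"tz":0,"gripper":-1},{"wx":0,"wy":0,"wz":0,"tx":0,"ty":0,"tz":0,"gripper":-1}]' 40
```

```text
time_s: 12.23
tool_pos: [0.4194, 0.1049, 0.048]
tool_rot: [180.0, -0.0, 119.9]
force: [-3.0, -0.8, 7.0]
grip_width: 0.0276
grasp_force: 8.0
time_s: 12.57
tool_pos: [0.4194, 0.1049, 0.0481]
tool_rot: [180.0, -0.0, 119.9]
force: [-1.6, -1.2, 7.7]
grip_width: 0.0265
grasp_force: 40.0
```

```bash
python3 -m creep '[{"wx":0,"wy":0,"wz":0,"tx":0,"ty":0,"tz":-3,"gripper":-1},{"wx":0,"wy":0,"wz":0,"tx":0,"ty":0,"tz":-6,"gripper":-1},{"wx":0,"wy":0,"wz":0,"tx":0,"ty":0,"tz":-9,"gripper":-1},{"wx":0,"wy":0,"wz":0,"tx":0,"ty":0,"tz":-11,"gripper":-1},{"wx":0,"wy":0,"wz":0,"tx":0,"ty":0,"tz":-11.5,"gripper":-1}]' 40; python3 -m creep '[{"wx":0,"wy":0,"wz":0,"tx":0,"ty":0,"tz":0,"gripper":-1},{"wx":0,"wy":0,"wz":0,"tx":0,"ty":0,"tz":0,"gripper":-1}]'
```

```text
time_s: 12.98
tool_pos: [0.4193, 0.1048, 0.0586]
tool_rot: [180.0, -0.0, 119.9]
force: [2.0, 2.1, -6.4]
grip_width: 0.0266
grasp_force: 40.0
time_s: 13.15
tool_pos: [0.4193, 0.1048, 0.0584]
tool_rot: [180.0, -0.0, 119.9]
force: [1.6, 1.8, -5.8]
grip_width: 0.0264
grasp_force: 40.0
```

```bash
python3 -m creep '[{"wx":0,"wy":0,"wz":0,"tx":5.4,"ty":2.6,"tz":0,"gripper":-1},{"wx":0,"wy":0,"wz":0,"tx":10.8,"ty":5.3,"tz":0,"gripper":-1},{"wx":0,"wy":0,"wz":0,"tx":16.1,"ty":7.9,"tz":0,"gripper":-1},{"wx":0,"wy":0,"wz":0,"tx":21.5,"ty":10.6,"tz":0,"gripper":-1},{"wx":0,"wy":0,"wz":0,"tx":26.9,"ty":13.2,"tz":0,"gripper":-1}]' 40; python3 -m creep '[{"wx":0,"wy":0,"wz":0,"tx":0,"ty":0,"tz":0,"gripper":-1},{"wx":0,"wy":0,"wz":0,"tx":0,"ty":0,"tz":0,"gripper":-1},{"wx":0,"wy":0,"wz":0,"tx":0,"ty":0,"tz":0,"gripper":-1}]'; python3 d.py .4173 .1347 .0484 119.9
```

```text
time_s: 13.57
tool_pos: [0.4173, 0.1346, 0.0584]
tool_rot: [-179.9, 0.1, 119.9]
force: [4.5, -16.9, -6.0]
grip_width: 0.0267
grasp_force: 40.0
time_s: 13.82
tool_pos: [0.4174, 0.1339, 0.0583]
tool_rot: [-179.9, 0.1, 119.9]
force: [3.0, -4.0, -7.2]
grip_width: 0.0265
grasp_force: 40.0
t 13.82 pos [0.4174 0.1339 0.0583] rot [-1.799e+02  1.000e-01  1.199e+02] F [ 3.  -4.  -7.2] w 0.0265 gf 40.0
tx ty tz [0.8 0.3 9.9] w [-0.1  0.1  0. ]
```

```bash
python3 -m creep '[{"wx":0,"wy":0,"wz":0,"tx":0,"ty":0,"tz":2,"gripper":-1},{"wx":0,"wy":0,"wz":0,"tx":0.4,"ty":0.2,"tz":4,"gripper":-1},{"wx":0,"wy":0,"wz":0,"tx":0.4,"ty":0.2,"tz":6,"gripper":-1},{"wx":0,"wy":0,"wz":0,"tx":0.4,"ty":0.2,"tz":8,"gripper":-1},{"wx":0,"wy":0,"wz":0,"tx":0.4,"ty":0.2,"tz":10.5,"gripper":-1}]' 40; python3 -m creep '[{"wx":0,"wy":0,"wz":0,"tx":0,"ty":0,"tz":0,"gripper":-1},{"wx":0,"wy":0,"wz":0,"tx":0,"ty":0,"tz":0,"gripper":-1},{"wx":0,"wy":0,"wz":0,"tx":0,"ty":0,"tz":0,"gripper":-1}]'; python3 d.py .4173 .1347 .0480 119.9
```

```text
time_s: 14.23
tool_pos: [0.4175, 0.1339, 0.048]
tool_rot: [-179.9, 0.1, 119.9]
force: [-0.3, -6.6, 10.2]
grip_width: 0.0265
grasp_force: 40.0
time_s: 14.48
tool_pos: [0.4175, 0.1339, 0.0482]
tool_rot: [-179.9, 0.1, 119.9]
force: [1.3, -4.8, -1.7]
grip_width: 0.0264
grasp_force: 40.0
t 14.48 pos [0.4175 0.1339 0.0482] rot [-1.799e+02  1.000e-01  1.199e+02] F [ 1.3 -4.8 -1.7] w 0.0264 gf 40.0
tx ty tz [0.8 0.2 0.2] w [-0.1  0.1 -0. ]
```

```bash
python3 -m creep '[{"wx":0,"wy":0,"wz":0,"tx":0,"ty":0,"tz":0.5,"gripper":-1},{"wx":0,"wy":0,"wz":0,"tx":0,"ty":0,"tz":0.8,"gripper":-1},{"wx":0,"wy":0,"wz":0,"tx":0,"ty":0,"tz":0.8,"gripper":-1},{"wx":0,"wy":0,"wz":0,"tx":0,"ty":0,"tz":0.8,"gripper":-1}]' 40
python3 - <<'E'
from h import *
from m import rect
for n in ['scene','top']:
    p,d=optics.read_camera(n); np.savez(f'{n}6.npz',p=p,d=d)
    for q in ['carton_long_centre','bed','knob','fixed_stop']: print(n,q,[(np.round(r['point'],3),round(r['confidence'],2)) for r in nets.place_of(q,n)][:2])
    print(rect(n,.0455,.056,.455,.54,.14,.27,f'{n}6.npz'))
p=np.load('scene6.npz')['p'];u,v=proj('scene',[.45,.18,.05]).astype(int)
cv2.imwrite('pics/s6.png',cv2.resize(p[v-45:v+45,u-60:u+60,::-1],None,fx=6,fy=6,interpolation=cv2.INTER_CUBIC))
E
```

```text
time_s: 14.82
tool_pos: [0.4176, 0.134, 0.0481]
tool_rot: [-179.9, 0.1, 119.9]
force: [-0.2, -6.5, 4.5]
grip_width: 0.0265
grasp_force: 40.0
scene carton_long_centre [(array([0.484, 0.216, 0.031]), 0.69)]
scene bed [(array([0.482, 0.208, 0.015]), 0.97)]
scene knob [(array([0.417, 0.139, 0.061]), 0.62)]
scene fixed_stop [(array([0.479, 0.275, 0.014]), 0.65)]
(212, array([483.3, 214.7]), array([ 48.7, 110.1]), 1.87, array([0.4816, 0.2116, 0.0469]))
top carton_long_centre []
top bed []
top knob []
top fixed_stop [(array([0.482, 0.272, 0.018]), 0.96)]
(13, array([472.6, 267.3]), array([21.6,  4. ]), 7.66, array([0.4699, 0.2679, 0.0489]))
```

View pics/s6.png

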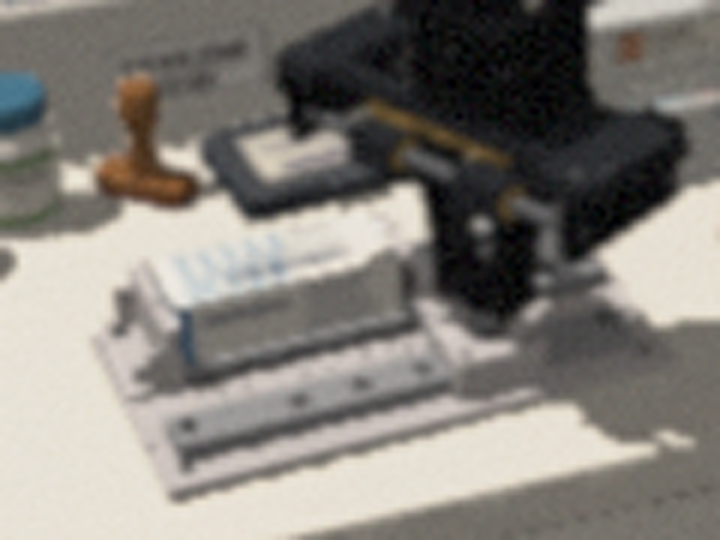

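```bash
python3 -m creep '[{"wx":0,"wy":0,"wz":0,"tx":0,"ty":0,"tz":0,"gripper":-1},{"wx":0,"wy":0,"wz":0,"tx":0,"ty":0,"tz":0,"gripper":-1},{"wx":0,"wy":0,"wz":0,"tx":0,"ty":0,"tz":0,"gripper":-1}]'; python3 -c "
from cell import env
print(env.sign_off())"
```

```text
time_s: 15.57
tool_pos: [0.4175, 0.134, 0.0481]
tool_rot: [-179.9, 0.1, 119.9]
force: [-0.1, -7.0, 4.2]
grip_width: 0.0266
grasp_force: 40.0
the job is handed in; nothing more can be done
None
```

I handed the job in at about 15.6 s: the long carton lies on the jig bed, the sliding stop moved about 29 mm to the next hole with the plunger back at its pin-home height, and the gripper still holds the knob at 40 N; sign-off returned no verdict.

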